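# Bed a silver buckle and set its clamp screw a quarter turn off tight

### The arm

A 7-joint arm with a two-finger parallel gripper is mounted at the origin on the work surface. World frame = base frame: x ahead of the robot, y to its left, z up, the work surface at z = 0. Lengths are in m, angles in rad, forces in N, time in s.
With the tool pointing down it reaches from about 0.4 to 0.85 m from the base axis. Payload 10.4 kg.
Tool frame: the origin (TCP) lies at the very end of the fingers, on their centre line; the grasp point (between the pads) lies 19 mm behind it; z points along the fingers, y is the line along which they close (so a half turn about z gives the same grasp; the last joint's range is limited). The gripper opens to 87 mm and grips with 3 to 60 N. Pads are 19 mm wide; open, the fingers measure 117 mm over their backs; the gripper's body (75 mm by 190 mm) begins 51 mm behind the grasp point.
Start: joints at [-1.291, 0.332, -0.065, 1.46, 0.022, 1.35, -0.088], TCP at [0.186, 0.597, 0.223] pointing down, gripper open.
Joint ranges: [-2.6, 2.6], [-0.5, 2.12], [-1.47, 1.34], [0.16, 2.42], [-1.27, 4.41], [0.06, 2.06], [-2.6, 2.6]. Speed limits (rad/s): [2.22, 2.22, 2.79, 2.79, 3.14, 3.14, 3.14].

### API

Orientations are given as a unit quaternion [x, y, z, w].
In Python, from bench import * gives the robot as it stands.
- The arm moves only by the tool step_arm, never from a script. Its arguments are lists of equal length, an entry for each row: "delta_pos": the shift along the world's x, y, z in units of 25 mm (1.0 is 25 mm), a list of three; "turn": the turn about the world's z in units of 0.12 rad (1.0 is 0.12 rad). In form: {"delta_pos": [[tx, ty, tz], ...], "turn": [turn, ...]}. A call has 1 to 12 rows; each row shifts and turns the commanded pose from where the row before left it; what a row does not reach is not made up. A row lasts 1/10 s, in which the tool goes at most 50 mm and 8.59 degrees, less where a joint would pass 70% of its speed; a pose out of reach is approached as far as the arm can. A call with a number of a shift or a turn outside -1 to 1 is refused whole. A call with a gripper value outside its range is refused whole. "grip" is the closure, from 0 (fully open) to 1 (shut), set as the call begins (left out, the last holds). The fingers move at their own pace and stop on an object; "newtons" is the grip in N (left out, the last holds). Time passes only in rows, so rows that do not move let the fingers close. It gives the time, the measured TCP pose, the force, the opening and the grip force at its end, in the units of the state.
- read_state(): the state, without advancing time (a new reading comes with each control period).
- camera(name): name is "scene" or "top" or "wrist"; returns a dict with "image" (480x640x3 uint8, red, green, blue), "z_map" (480x640 float32, m along the optical axis (not along the pixel's ray), 0 where there is no reading), "mtx" (3x3 intrinsics, pixels), "dist" ([k1, k2, p1, p2, k3] as OpenCV has them; the pictures are not rectified), "view" (4x4, takes a point from world to camera coordinates). Camera axes: x right, y up, looking along -z (the intrinsics and any distortion apply to the point x, -y, -z); pixel columns grow to the right and rows downward; lengths in m; the calibration is good to about 2 mm. A picture is of the moment at which its call begins.
- close_job(): hands the job in; it is judged then, once.
The state is a dict: "time": time; "joint_positions": joint angles; "joint_vel": joint speeds; "joint_torque": joint torques, N m; "ee_pos": TCP position; "eef_rot": TCP orientation; "ft_force": force on the tool from outside, world axes, zero at the start; "torque": the same for the moment, N m; "width": finger opening in m; "grip_force": force on a finger pad.
Only numpy, scipy, OpenCV 4.12 (cv2) and the standard library are available. Lean on these libraries where they do the work, as an engineer would, in place of code of your own. Each camera call takes 0.05 s, during which the arm holds its last target. There are 200 camera calls.

### The job

On the engraving fixture, first press the spring plunger down to its stop to bed the buckle in its nest, and let it spring back up. Then tighten the strap clamp's thumbscrew (clockwise from above) until it seats, and back it off a quarter turn so that the buckle can still be trued up. Finish still holding the thumbscrew between the fingers, with nothing else on the bench disturbed.

Things in the scene. Friction and masses are not known exactly. Their poses are not given: they have to be found in the camera images.
- fixture: Fixed engraving fixture, base plate 96 x 190 x 14 mm (x, y, z), origin under its centre, z up. Round nest in the middle with a heart-shaped silver buckle (top at z 38 mm). Plunger axis at x 0, y -18 mm, through a bracket 26 mm wide, y -89 to -5, top at z 63. Thumbscrew axis at x 0, y +60 mm, through a strap clamp 24 mm wide, y 21 to 93, top at z 47.
- plunger_top (a point): Centre of the top of the plunger's round steel head (30 mm across, 9 mm thick, on a thin stem with a coil spring under it), 83 mm above the bench when up; moves down with the plunger. Clear 11 mm gap between head and bracket when up.
- plunger (a joint): How far the plunger is pressed down, in m: 0 up, 0.010 at its hard stop (rubber foot on the buckle). Spring: 2 N to start it moving, 6 N at the stop; it springs back up when let go.
- wing_mid (a point): Centre of the thumbscrew's flat wing head, on the screw axis, 73 mm above the bench; turns with it. An upright steel bar 46 mm long (this point's x axis), 10 mm thick (y) and 26 mm high (z up), on a 17 mm round collar ending at z 60 mm; washer (22 mm wide, top at z 50) and strap clamp below. It does not rise or sink as it turns.
- thumbscrew (a joint): Angle of the thumbscrew in rad: 0 seated (hard stop, bar along the fixture's x axis), positive backed off, counter-clockwise seen from above; a quarter turn off is 1.571. It starts somewhere between 0.9 and 2.6, turns up to 4.0, drags with about 0.05 N m and stays where it is left.
- bottle_mid (a point): Bystander: middle of a square solvent bottle, 56 x 56 mm, 110 mm high with a round steel cap, standing loose on the bench; 55 mm above its foot.
- bur_stand_mid (a point): Bystander: middle of a three-tier round wooden bur stand, 104 mm across, about 105 mm high with its burs, standing loose; 37 mm above its foot.
- graver_mid (a point): Bystander: middle of a graver lying loose, 140 mm long (its x axis, handle to -x), 22 mm wide, 18 mm high; 9 mm above the bench.
Mind the look-alikes: they are no part of the job. There is more than one size of the fixture; the job needs the middle-sized.

How it is judged:
On the way, in this order (a step that is already met when the one before it is completed fails the run):
1. the plunger is pressed down to its stop (value of joint plunger above 0.0085 m), for 0.15 s.
2. the plunger has sprung back up (value of joint plunger below 0.002 m), for 0.1 s.
3. the thumbscrew is seated (value of joint thumbscrew below 0.06 rad), for 0.15 s.
At the end, for the whole second after the job is handed in: The thumbscrew stands a quarter turn (within 0.25 rad) off its seat, still, and held: the fingers press on it with over 2 N, the grasp point within 40 mm of the middle of its wing head; the plunger is up (within 2 mm) (value of joint thumbscrew between 1.321 and 1.821 rad and velocity of joint thumbscrew between -0.1 and 0.1 rad/s and contact force between the fingers and thumbscrew above 2 N and distance between the grasp point and wing_mid below 0.04 m and value of joint plunger below 0.002 m); the arm keeps its last pose, push and grip.
It fails at once if bottle shifted by over 30 mm or tipped (distance of bottle_mid from where it was at the start of the episode above 0.03 m or angle between bottle_mid's own z axis and vertical above 0.35 rad).
It fails at once if bur stand shifted by over 30 mm or tipped (distance of bur_stand_mid from where it was at the start of the episode above 0.03 m or angle between bur_stand_mid's own z axis and vertical above 0.35 rad).
It fails at once if graver shifted by over 30 mm or tipped (distance of graver_mid from where it was at the start of the episode above 0.03 m or angle between graver_mid's own z axis and vertical above 0.35 rad).
It also fails if it takes over 61 s, if anything falls off the work surface, if the arm or the gripper's body presses on something with over 40 N, if the wrist force passes 120 N, or if a joint passes its speed limit or range.

## Working session

There is one attempt and no reset: what is moved stays moved. The work goes in short steps, Python scripts to look and compute and a tool call to move; the robot and the scene stay as the last step left them, time stands still between calls to the robot, and variables do not carry over. Pictures are saved under pics/ and viewed, at most 10 in all, crops included, and the job is handed in when it is done.

Besides the shell and the picture viewer there is one more tool, called after "Call:" in YAML: its name, and indented under it one key for each argument. step_arm: Moves the arm, as the interface text tells. Shifts and turns lie within -1 to 1; 1 stands for 25 mm of shift or 0.12 rad of turn. Its arguments: {"type":"object","properties":{"delta_pos":{"type":"array"},"turn":{"type":"array"},"grip":{"type":"number"},"newtons":{"type":"number"}},"required":["delta_pos","turn"]}

```bash
mkdir -p pics; cat > h.py <<'E'
from bench import *
import numpy as np, cv2, pickle
def snap(n,tag):
    c=camera(n); pickle.dump({k:np.array(c[k]) for k in c},open(f'pics/{tag}.pkl','wb'))
    cv2.imwrite(f'pics/{tag}.png',c['image'][:,:,::-1]); return c
def load(tag): return pickle.load(open(f'pics/{tag}.pkl','rb'))
def ray(c,u,v):
    p=cv2.undistortPoints(np.array([[[u,v]]],float),c['mtx'],np.array(c['dist'],float))[0,0]
    V=np.array(c['view']);R=V[:3,:3];t=V[:3,3]
    return -R.T@t, R.T@np.array([p[0],-p[1],-1.])
def onz(c,u,v,z):
    o,d=ray(c,u,v); return o+d*(z-o[2])/d[2]
def dep(c,u,v):
    o,d=ray(c,u,v); return o+d*c['z_map'][int(v),int(u)]
def proj(c,P):
    V=np.array(c['view']);q=V[:3,:3]@np.array(P)+V[:3,3]
    return cv2.projectPoints(np.array([[q[0],-q[1],-q[2]]]),np.zeros(3),np.zeros(3),c['mtx'],np.array(c['dist'],float))[0].ravel()
E
python3 - <<'E'
from h import *
snap('top','t0');snap('scene','s0')
print(read_state())
E
```

```text
{'time': 0.1, 'joint_positions': array([-1.29060778,  0.33280352, -0.06471922,  1.46087342,  0.02157678,
        1.3498814 , -0.08853038]), 'joint_vel': array([-0.00021296, -0.00093303,  0.00015133, -0.00230932,  0.00116317,
        0.00066387, -0.00038574]), 'joint_torque': array([ 1.42177203e-03, -6.24540424e+01,  2.50663067e-02, -3.90718138e+01,
       -6.11591851e-02,  3.66747729e-02,  1.10779333e-04]), 'ee_pos': array([0.18624496, 0.59623921, 0.22182907]), 'eef_rot': array([ 1.50815469e-01,  9.88561728e-01, -6.30450497e-04, -8.17106730e-05]), 'ft_force': array([ 0.21217834, -0.0500397 , -0.19321911]), 'torque': array([-0.02095602, -0.03137268,  0.01510352]), 'grip_force': 0.0, 'width': 0.08714892147234624}
```

View pics/t0.png

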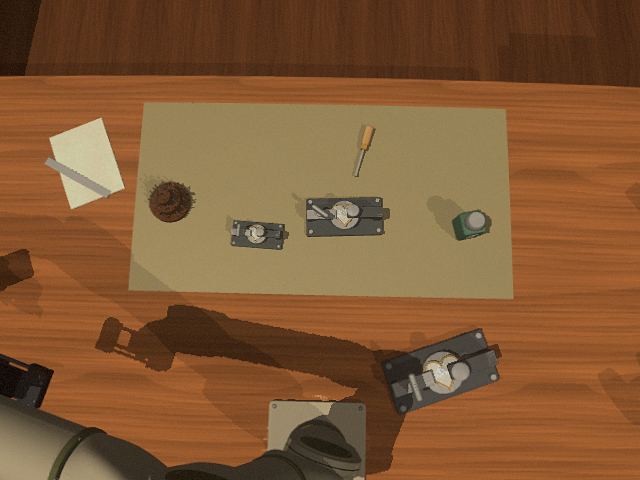

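View pics/s0.png

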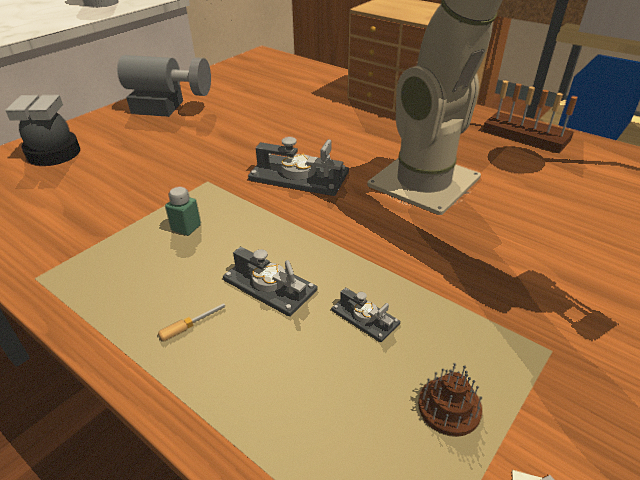

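The top view shows three look-alike fixtures: small at (258,234), middle at (345,217) and large at (440,371). The bottle is at (470,224), the graver at (364,150) and the bur stand at (170,201). I choose the one at (345,217) and will check its size and look at a close crop.

```bash
python3 - <<'E'
from h import *
c=load('t0'); im=c['image']
hsv=cv2.cvtColor(im,cv2.COLOR_RGB2HSV)
for name,(x0,y0,x1,y1) in dict(small=(222,212,296,256),mid=(298,188,396,246)).items():
    m=((hsv[...,2]<95)&(hsv[...,1]<90)).astype(np.uint8)
    k=np.zeros_like(m);k[y0:y1,x0:x1]=m[y0:y1,x0:x1]
    cs=max(cv2.findContours(k,0,2)[0],key=cv2.contourArea)
    b=cv2.boxPoints(cv2.minAreaRect(cs)); w=np.array([onz(c,u,v,.014) for u,v in b]);
    print(name,b.round(1).tolist(),w.round(3).tolist(),[np.linalg.norm(w[i]-w[i-1]).round(3) for i in range(4)])
for n,(u,v) in dict(bottle=(470,224),bur=(170,201),gr=(363,151),capc=(476,219),plhead=(352,210),bracketend=(385,213),wing=(320,212)).items(): print(n,onz(c,u,v,.05).round(3),dep(c,u,v).round(3))
for n in [(313,202),(379,202),(313,232),(379,232)]: print(onz(c,*n,.014).round(3))
a=cv2.resize(im[180:255,295:400],None,fx=5,fy=5,interpolation=2)
s=load('s0')['image'][235:325,210:330]; s=cv2.resize(s,(525,375),interpolation=2)
# combine within 800x600
o=np.vstack([cv2.resize(a,(400,286)),cv2.resize(s,(400,286))])
cv2.imwrite('pics/crop.png',o[:,:,::-1])
E
```

```text
small [[230.8000030517578, 245.1999969482422], [232.89999389648438, 219.6999969482422], [283.3999938964844, 224.0], [281.29998779296875, 249.39999389648438]] [[0.486, 0.225, 0.014], [0.551, 0.222, 0.014], [0.543, 0.095, 0.014], [0.479, 0.099, 0.014]] [np.float64(0.126), np.float64(0.065), np.float64(0.127), np.float64(0.064)]
mid [[305.3999938964844, 198.3000030517578], [381.3999938964844, 196.5], [382.29998779296875, 234.60000610351562], [306.29998779296875, 236.3000030517578]] [[0.61, 0.042, 0.014], [0.618, -0.149, 0.014], [0.521, -0.151, 0.014], [0.513, 0.037, 0.014]] [np.float64(0.097), np.float64(0.191), np.float64(0.097), np.float64(0.189)]
bottle [ 0.545 -0.36   0.05 ] [ 0.534 -0.345  0.104]
bur [0.588 0.374 0.05 ] [0.587 0.373 0.055]
gr [ 0.724 -0.099  0.05 ] [ 0.738 -0.102  0.011]
capc [ 0.558 -0.375  0.05 ] [ 0.546 -0.358  0.106]
plhead [ 0.574 -0.073  0.05 ] [ 0.566 -0.071  0.083]
bracketend [ 0.568 -0.153  0.05 ] [ 0.58  -0.16  -0.004]
wing [0.567 0.005 0.05 ] [0.56  0.004 0.08 ]
[0.601 0.023 0.014]
[ 0.604 -0.143  0.014]
[0.524 0.021 0.014]
[ 0.527 -0.143  0.014]
```

View pics/crop.png

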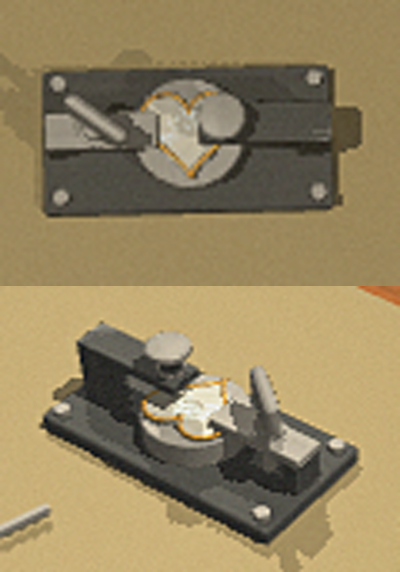

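The crop confirms the middle fixture: plate about 97 x 190 mm, plunger head on the right at crop (225,115), wing bar on the left at crop (95,118). I'm moving there with the fingers closed.

Call:
step_arm:
  delta_pos:
    - [0.56, -0.99, 0]
    - [0.56, -0.99, 0]
    - [0.56, -0.99, 0]
    - [0.56, -0.99, 0]
    - [0.56, -0.99, 0]
    - [0.56, -0.99, 0]
    - [0.56, -0.99, 0]
    - [0.56, -0.99, 0]
    - [0.56, -0.99, 0]
    - [0.56, -0.99, 0]
    - [0.56, -0.99, 0]
    - [0.56, -0.99, 0]
  turn: [-0.44, -0.44, -0.44, -0.44, -0.44, -0.44, -0.44, -0.44, -0.44, -0.44, -0.44, -0.44]
  grip: 1
  newtons: 30

```text
time: 1.3
ee_pos: [0.3554, 0.2975, 0.2226]
eef_rot: [0.453, 0.891, 0.0, 0.0]
ft_force: [0.8, 0.2, 0.4]
width: 0.0028
grip_force: 0.0
```

Call:
step_arm:
  delta_pos:
    - [0.56, -0.99, 0]
    - [0.56, -0.99, 0]
    - [0.56, -0.99, 0]
    - [0.56, -0.99, 0]
    - [0.56, -0.99, 0]
    - [0.56, -0.99, 0]
    - [0.56, -0.99, 0]
    - [0.56, -0.99, 0]
    - [0.56, -0.99, 0]
    - [0.56, -0.99, 0]
    - [0.56, -0.99, 0]
    - [0.56, -0.99, 0]
  turn: [-0.44, -0.44, -0.44, -0.44, -0.44, -0.44, -0.44, -0.44, -0.44, -0.44, -0.44, -0.44]

```text
time: 2.5
ee_pos: [0.5229, 0.0001, 0.2227]
eef_rot: [0.708, 0.706, 0.0, 0.0]
ft_force: [-0.1, -0.0, 0.2]
width: 0.0004
grip_force: 0.0
```

```bash
python3 - <<'E'
from h import *
snap('wrist','w1')
s=read_state(); print(s['ee_pos'],s['eef_rot'],s['joint_positions'],s['time'],s['width'])
E
```

```text
[ 0.52421447 -0.00452169  0.22276546] [ 7.11085988e-01  7.03103758e-01 -2.70882542e-04  1.32309615e-03] [-0.61291132  0.10426714  0.57623859  1.75445827 -0.05650315  1.29863662
 -0.03532002] 2.55 0.00036063958558445425
```

View pics/w1.png

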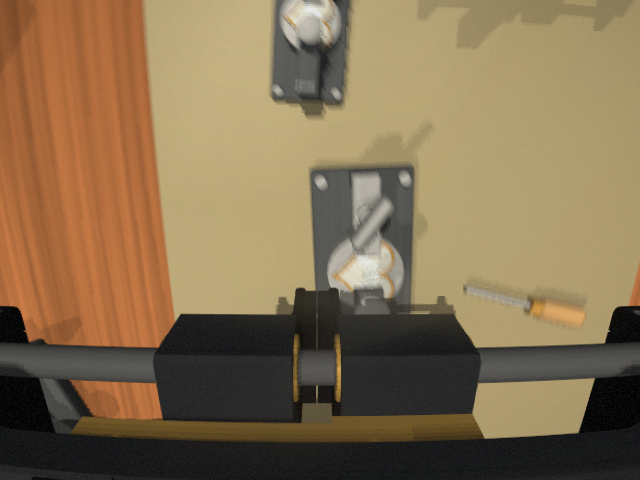

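The wrist view shows the middle fixture with its wing bar from about (357,243) to (387,204). The plunger head is at (372,300), partly behind the fingers. I'll measure the wing and plunger head by depth.

```bash
python3 - <<'E'
from h import *
for tag,box in (('w1',(300,160,420,320)),('t0',(298,188,396,246))):
    c=load(tag);x0,y0,x1,y1=box;P=[]
    for v in range(y0,y1):
        for u in range(x0,x1):
            p=dep(c,u,v)
            if .076<p[2]<.095: P.append(p)
    P=np.array(P); 
    for n,m in (('wing',(P[:,1]>-.03)),('pl',(P[:,1]<-.045)&(P[:,1]>-.1))):
        Q=P[m]
        if len(Q)<5: print(tag,n,len(Q)); continue
        r=cv2.minAreaRect((Q[:,:2]*1000).astype(np.float32)); d=np.linalg.svd(Q[:,:2]-Q[:,:2].mean(0))[2][0]
        print(tag,n,len(Q),Q.mean(0).round(4),'box',np.round(r[0],1),np.round(r[1],1),round(r[2],1),'ang',np.arctan2(d[1],d[0])%np.pi, np.percentile(Q[:,2],[5,50,95]).round(3))
c=load('w1')
# plate corners screws in wrist image -> axis
print([onz(c,u,v,.014).round(4) for u,v in ((311,169),(413,166))])
E
```

```text
w1 wing 809 [0.5639 0.0045 0.0833] box [564.1   3.3] [46.2 10.3] 54.6 ang 0.948286861232277 [0.078 0.084 0.086]
w1 pl 598 [ 0.5673 -0.0678  0.0809] box [568.  -67.5] [16.5 30. ] 89.9 ang 3.1345915418909067 [0.078 0.081 0.083]
t0 wing 82 [0.5633 0.0056 0.0836] box [563.9   5.4] [44.3 10.1] 52.3 ang 0.9306642165622492 [0.079 0.084 0.087]
t0 pl 121 [ 0.5671 -0.0726  0.0817] box [567.  -72.5] [26.3 29.6] 88.9 ang 2.870516147269182 [0.078 0.082 0.085]
[array([0.518 , 0.0343, 0.014 ]), array([0.6103, 0.037 , 0.014 ])]
```

Call:
step_arm:
  delta_pos:
    - [0.6, -0.95, -0.5]
    - [0.6, -0.95, -1]
    - [0.5, -0.85, -1]
    - [0, 0, -1]
    - [0, 0, -1]
    - [0, 0, -0.6]
    - [0, 0, 0]
  turn: [0, 0, 0, 0, 0, 0, 0]

```text
time: 3.25
ee_pos: [0.5635, -0.0667, 0.0934]
eef_rot: [0.707, 0.707, -0.001, -0.001]
ft_force: [0.0, -0.7, -0.2]
width: 0.0001
grip_force: 0.0
```

Call:
step_arm:
  delta_pos:
    - [0, 0, -0.3]
    - [0, 0, -0.3]
    - [0, 0, -0.2]
    - [0, 0, 0]
    - [0, 0, 0]
  turn: [0, 0, 0, 0, 0]

```text
time: 3.75
ee_pos: [0.5657, -0.0662, 0.0759]
eef_rot: [0.707, 0.707, 0.001, 0.001]
ft_force: [2.3, -0.1, 4.6]
width: 0.0002
grip_force: 2.3
```

Call:
step_arm:
  delta_pos:
    - [0, 0, -0.15]
    - [0, 0, -0.1]
    - [0, 0, 0]
    - [0, 0, 0]
  turn: [0, 0, 0, 0]

```text
time: 4.15
ee_pos: [0.5662, -0.0663, 0.0729]
eef_rot: [0.707, 0.707, 0.002, 0.0]
ft_force: [-12.7, 1.3, 41.6]
width: 0.0003
grip_force: 20.5
```

The force has jumped to about 41 N, so the plunger is on its stop. I'll hold briefly, then release.

Call:
step_arm:
  delta_pos:
    - [0, 0, 0.06]
    - [0, 0, 0]
    - [0, 0, 0]
  turn: [0, 0, 0]

```text
time: 4.45
ee_pos: [0.566, -0.0663, 0.0731]
eef_rot: [0.707, 0.707, 0.001, 0.001]
ft_force: [-7.1, 0.7, 26.2]
width: 0.0005
grip_force: 13.3
```

Call:
step_arm:
  delta_pos:
    - [0, 0, 0.6]
    - [0, 0, 1]
    - [0, 0, 1]
    - [0, 0, 1]
    - [0, 0, 0.5]
    - [0, 0.9, 0]
    - [0, 0.9, 0]
    - [0, 0.9, 0]
    - [0, 0.1, 0]
  turn: [0, 0, 0, 0, -1, -1, -1, -1, -1]
  grip: 0.5

```text
time: 5.35
ee_pos: [0.5642, 0.0076, 0.1724]
eef_rot: [0.884, 0.467, -0.0, -0.001]
ft_force: [-0.6, -0.3, -0.1]
width: 0.0432
grip_force: 0.0
```

```bash
python3 - <<'E'
from h import *
c=snap('wrist','w2')
s=read_state(); print(s['ee_pos'],s['eef_rot'],s['width'],s['time'])
q=s['eef_rot'];a,b=q[:2];print('tooly',np.arctan2(b*b-a*a,2*a*b))
print(proj(c,(.564,.0045,.086)))
E
```

```text
[0.5642348  0.00639709 0.17248085] [ 8.86368654e-01  4.62979385e-01 -5.00502822e-04 -6.69662258e-04] 0.04308865295214472 5.4
tooly -0.608088770353677
[319.06707364 252.26720795]
```

View pics/w2.png

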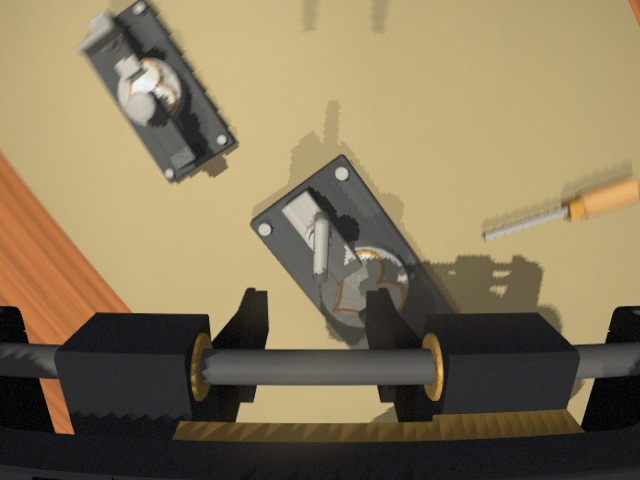

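The bar at (320,243) is upright in the picture, between the fingers at x 260 and 375, so the tool is aligned with it. I'll descend and grip.

Call:
step_arm:
  delta_pos:
    - [0, -0.1, -0.9]
    - [0, 0, -0.9]
    - [0, 0, -0.9]
    - [0, 0, -0.9]
    - [0, 0, -0.8]
    - [0, 0, 0]
    - [0, 0, 0]
  turn: [0, 0, 0, 0, 0, 0, 0]

```text
time: 6.1
ee_pos: [0.5646, 0.0009, 0.0632]
eef_rot: [0.884, 0.467, -0.0, 0.0]
ft_force: [0.1, -0.4, 0.4]
width: 0.0436
grip_force: 0.0
```

Call:
step_arm:
  delta_pos:
    - [0, 0, 0]
    - [0, 0, 0]
    - [0, 0, 0]
    - [0, 0, 0]
    - [0, 0, 0]
  turn: [0, 0, 0, 0, 0]
  grip: 1
  newtons: 25

```text
time: 6.6
ee_pos: [0.5644, 0.0017, 0.063]
eef_rot: [0.884, 0.467, -0.0, -0.001]
ft_force: [-17.3, 9.1, 15.5]
width: 0.0113
grip_force: 9.8
```

Call:
step_arm:
  delta_pos:
    - [-0.07, 0.05, 0]
    - [0, 0, 0]
    - [0, 0, 0]
  turn: [0, 0, 0]

```text
time: 6.9
ee_pos: [0.5635, 0.0023, 0.063]
eef_rot: [0.884, 0.467, 0.0, 0.0]
ft_force: [3.6, -1.2, -2.6]
width: 0.0099
grip_force: 25.0
```

Call:
step_arm:
  delta_pos:
    - [0, 0, 0]
    - [0, 0, 0]
    - [0, 0, 0]
    - [0, 0, 0]
    - [0, 0, 0]
    - [0, 0, 0]
    - [0, 0, 0]
    - [0, 0, 0]
    - [0, 0, 0]
  turn: [-0.8, -0.8, -0.8, -0.8, -0.8, -0.8, -0.8, -0.8, 0]

```text
time: 7.8
ee_pos: [0.5629, 0.0032, 0.0629]
eef_rot: [0.995, 0.101, -0.0, -0.0]
ft_force: [-1.5, 1.3, 3.8]
width: 0.0095
grip_force: 25.0
```

```bash
cat > st.py <<'E'
from bench import *
import numpy as np
s=read_state();a,b=s['eef_rot'][:2]
print('tooly',np.arctan2(b*b-a*a,2*a*b).round(3),s['ee_pos'].round(4),s['ft_force'].round(1),s['torque'].round(2),s['width'],s['grip_force'],s['time'],s['joint_positions'].round(2))
E
python3 st.py
```

```text
tooly -1.368 [0.5629 0.0032 0.0629] [-1.5  1.3  3.8] [ 0.3   0.51 -0.02] 0.009520950913841517 25.001828607637435 7.8 [-0.74  0.44  0.79  1.84 -0.36  1.02 -1.16]
```

Call:
step_arm:
  delta_pos:
    - [0, 0, 0]
    - [0, 0, 0]
    - [0, 0, 0]
    - [0, 0, 0]
  turn: [-0.6, -0.6, -0.3, 0]

```text
time: 8.2
ee_pos: [0.5629, 0.0034, 0.0629]
eef_rot: [1.0, 0.013, -0.0, -0.0]
ft_force: [-3.1, 3.6, 6.3]
width: 0.0101
grip_force: 25.0
```

```bash
python3 st.py
```

```text
tooly -1.544 [0.5629 0.0034 0.0629] [-3.1  3.6  6.3] [0.64 0.7  0.4 ] 0.010107554512545922 25.001077204942703 8.2 [-0.76  0.45  0.83  1.84 -0.39  1.02 -1.32]
```

Call:
step_arm:
  delta_pos:
    - [0, 0, 0]
    - [0, 0, 0]
    - [0, 0, 0]
    - [0, 0, 0]
  turn: [-0.3, -0.3, 0, 0]

```text
time: 8.6
ee_pos: [0.563, 0.0034, 0.0629]
eef_rot: [1.0, -0.022, -0.0, -0.0]
ft_force: [-2.5, 4.1, 4.9]
width: 0.0109
grip_force: 25.0
```

```bash
python3 st.py
```

```text
tooly -1.614 [0.563  0.0034 0.0629] [-2.5  4.1  4.9] [0.7  0.71 0.59] 0.010856446799117165 25.00131835229695 8.6 [-0.77  0.45  0.85  1.84 -0.4   1.03 -1.38]
```

The torque rises to 0.6 N m and the pads begin to twist on the bar, so the screw is seated at tool angle about -1.54. Backing off to about +0.03.

Call:
step_arm:
  delta_pos:
    - [0, 0, 0]
    - [0, 0, 0]
    - [0, 0, 0]
    - [0, 0, 0]
    - [0, 0, 0]
    - [0, 0, 0]
    - [0, 0, 0]
    - [0, 0, 0]
    - [0, 0, 0]
    - [0, 0, 0]
    - [0, 0, 0]
    - [0, 0, 0]
  turn: [0.8, 0.8, 0.8, 0.8, 0.8, 0.8, 0.8, 0.8, 0.8, 0.8, 0.8, 0.8]

```text
time: 9.8
ee_pos: [0.5638, 0.0022, 0.063]
eef_rot: [0.85, 0.527, 0.001, 0.001]
ft_force: [3.6, -0.2, -0.9]
width: 0.0097
grip_force: 25.0
```

Call:
step_arm:
  delta_pos:
    - [0, 0, 0]
    - [0, 0, 0]
    - [0, 0, 0]
    - [0, 0, 0]
    - [0, 0, 0]
    - [0, 0, 0]
    - [0, 0, 0]
    - [0, 0, 0]
  turn: [0.8, 0.8, 0.8, 0.8, 0.8, 0, 0, 0]

```text
time: 10.6
ee_pos: [0.5644, 0.002, 0.063]
eef_rot: [0.702, 0.713, 0.001, 0.001]
ft_force: [6.6, -1.0, -3.8]
width: 0.0099
grip_force: 25.0
```

```bash
python3 st.py; python3 - <<'E'
from h import *
snap('wrist','w3');s=snap('scene','s3');t=snap('top','t3')
a=cv2.resize(s['image'][180:340,190:410],(660,480)) ; cv2.imwrite('pics/s3c.png',a[:,:,::-1])
w=load('w3')['image'];cv2.imwrite('pics/w3.png',w[:,:,::-1])
E
```

```text
tooly 0.016 [0.5644 0.002  0.063 ] [ 6.6 -1.  -3.8] [-0.2  -1.31  0.01] 0.0099297604651473 24.99908257741481 10.6 [-0.51  0.37  0.51  1.83 -0.21  0.99  0.1 ]
```

View pics/w3.png

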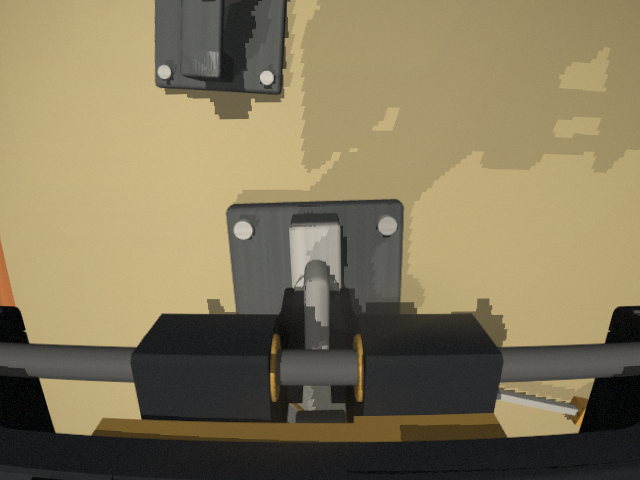

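View pics/s3c.png

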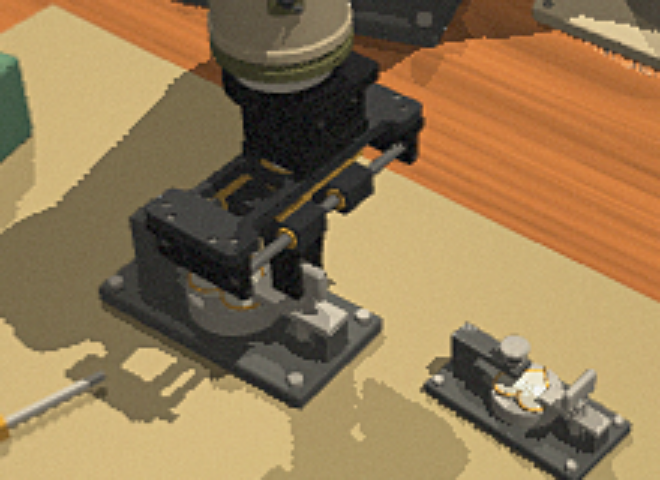

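The wrist view shows the wing bar at (316,290), gripped and in line with the strap clamp, a quarter turn off its seat. In the scene crop the fingers hold it and nothing nearby has moved. Handing in.

```bash
python3 -c "
from bench import *
print(close_job())"
```

```text
the job is handed in; nothing more can be done
None
```

I pressed the plunger to its stop and released it, seated the thumbscrew, and backed it off a quarter turn, to about 1.55 rad by tool angle. The job is handed in with the wing still held at 25 N; the hand-in gave no verdict, and I did not re-measure that the plunger had come back up or that the bottle and bur stand had stayed put.

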